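# Unlock the lamp carriage and bring it up to the rail stop

### The arm

A 7-joint arm with a two-finger parallel gripper is mounted at the origin on a cart in front of the work surface, level with it; the furniture and walls round the work are solid. World frame = base frame: x ahead of the robot, y to its left, z up, the work surface at z = 0. Lengths are in mm, angles in rad, forces in N, time in s.
With the tool pointing down it reaches from about 425 to 875 mm from the base axis. Payload 9.9 kg.
Tool frame: the origin (TCP) lies at the very end of the fingers, on their centre line; the grasp point (between the pads) lies ctrl.grip_point_offset behind it (ctrl.grip_point_offset is the distance from the TCP to the grasp point, in mm); z points along the fingers, x is the direction in which the jaws open and shut, and the axes are right-handed (so a half turn about z gives the same grasp; the last joint's range is limited). The gripper opens to 85 mm and grips with 20 to 120 N. Pads are 22 mm wide; open, the fingers measure 114 mm over their backs; the gripper's body (76 mm by 85 mm) begins 54 mm behind the grasp point. The pads swing forward as they close: fully open they stand 13 mm farther back than shut.
Start: joints at [1.17, 0.576, 0.025, 1.437, -0.015, 1.129, -0.057], TCP at [210.285, -641.412, 231.289] pointing down, gripper open.
Joint ranges: [-2.76, 2.76], [-0.34, 2.15], [-1.52, 1.57], [0.19, 2.46], [-1.09, 4.23], [0.17, 1.99], [-2.82, 2.82]. Speed limits (rad/s): [2.22, 2.22, 3.01, 3.01, 3.14, 3.14, 3.14].

### API

Orientations are given as a unit quaternion [x, y, z, w].
In Python, from station import ctrl gives the robot as it stands. Calls block until the motion is done:
- ctrl.reach(position, orientation): joint-space move of the TCP to a pose.
- ctrl.move_straight(position, frame=None, feed=150, f_stop=None): straight line of the TCP; frame=None keeps the orientation; feed is the mean speed in mm/s. With f_stop (N) it stops when the force on the tool has changed by that much, and returns True; else False.
- ctrl.set_joints(angles): joint-space move.
- ctrl.release() and ctrl.close_gripper(newtons=None): open the fingers fully, or close them until they stop; newtons is the grip in N (None keeps the last).
- ctrl.dwell(seconds).
- ctrl.inverse_kinematics(position, orientation): joint angles nearest the present ones, or None.
- ctrl.read_state(): the state.
- ctrl.snapshot(name): name is "scene" or "top" or "wrist"; returns a dict with "color" (384x512x3 uint8, red, green, blue), "K" (3x3 intrinsics, pixels), "k1" (the pictures are not rectified: a ray, as slopes to the right and down, at radius r is drawn at 1 + k1 r^2 times it, then the intrinsics apply), "extrinsics" (4x4, takes a point from world to camera coordinates); the wrist camera has in their place "mount" (4x4, takes a point from camera to tool coordinates, whose origin is the TCP and whose axes are the tool frame's). Camera axes: x right, y up, looking along -z (the intrinsics and any distortion apply to the point x, -y, -z); pixel columns grow to the right and rows downward; lengths in mm; the calibration is good to about 2 mm. A picture is of the moment at which its call begins: read the wrist's pose just before it. There is no depth.
A pose or a line that the arm cannot do raises ctrl.Unreachable and nothing moves.
- ctrl.job_done(): hands the job in, once; it reports no verdict.
The state is a dict: "t": time; "joints": joint angles; "joint_velocities": joint speeds; "joint_efforts": joint torques, N m; "eef_pos": TCP position; "tcp_rot": TCP orientation; "contact_force": force on the tool from outside, world axes, zero at the start; "ft_torque": the same for the moment, N m; "finger_gap": finger opening in mm.
Only numpy, scipy, OpenCV 4.12 (cv2) and the standard library are available. Lean on these libraries where they do the work, as an engineer would, in place of code of your own. Each camera call takes 0.05 s, during which the arm holds its last target. There are 200 camera calls.

### The job

The lamp on the optical rail has to go back to its set distance from the cuvette. With a fingertip run round the knurled rim, loosen the carriage's thumbscrew by two full turns anticlockwise seen from above, so that its point comes out of the hole in the rail, then push the carriage along the rail with the fingers, without ramming it, until it rests against the red rail stop. Do not pinch the screw or the carriage, do not turn the screw further or force the carriage while it is locked, and leave the cuvette in its holder and the vials, pot, bottle and box round the rail where they are.

Things in the scene. Friction and masses are not known exactly. Their poses are not given: they have to be found in the camera images.
- rail: Silver aluminium optical rail, 470 mm long (its y axis), 56 mm wide, top 30 mm above the worktop, fixed. Origin: on the worktop under the rail's middle; z up. The black lamp carriage starts on its -y half; a black cuvette holder (44 x 44 mm, top 72 mm high) sits at y = +177 mm, a detector tube behind it. The rail is clear on the -y side of the carriage.
- screw_head (a point): Thumbscrew's upright axis at mid-height of its knurled rim; moves with the carriage. Head: steel disc, diameter 44, rim 16 mm high, red line on top and rim to count turns. 76 mm above the worktop when tight (6 mm free under the head, above the clamp block); climbs 2 mm a turn. Only the lamp (top 90 mm high) stands as high near it, its back 77 mm from the axis on the +y side.
- thumbscrew (a joint): Angle in rad: 0 = tight, grows as it is loosened (anticlockwise seen from above); two full turns = 12.57. Starts between 0 and 0.25, turns stiffly (0.03 N m, so 1 to 2 N along the rim) and stays where it is left. The steel point under it sits 3.4 mm deep in a hole of the rail and locks the carriage until about 1.7 turns (10.5 rad).
- lamp_carriage (a joint): Travel of the lamp carriage along the rail in m, from its locked place (0), growing toward the rail's +y end and the red stop. Unlocked, it slides with about 5 N of friction and stays where it is left.
- push_face (a point): Centre of the rear (-y) upright face of the carriage's clamp block, to push on toward the rail's +y: 56 mm wide, from 42 to 62 mm above the worktop, this point at 52 mm, 28 mm behind the screw's axis (the knurled head above stands back 6 mm from it). The saddle plate below (top 42 mm) reaches 2 mm further back. Moves with the carriage.
- carriage_nose (a point): Centre of the front (+y) end of the carriage's saddle, 142 mm ahead of the screw's axis, which meets the stop. Moves with the carriage.
- stop_face (a point): Centre of the near (-y) face of the red rail stop, 58 mm wide, 16 mm thick, top 44 mm above the worktop, fixed on the rail; same axes as the rail. The carriage's nose meets it here; at the start the gap between them is 58 to 108 mm.
- cuvette: Clear square cuvette, 12 x 12 x 45 mm, standing loose in the socket of the cuvette holder; origin at its underside. To be left alone.
- brown_vial: Brown glass vial with black cap, 22 mm wide, 50 mm high, loose behind the rail. Origin under its centre. To be left alone.
- black_cap_vial: Clear vial with black cap, 20 mm wide, 50 mm high, loose behind the rail. Origin under its centre. To be left alone.
- sample_pot: Clear pot with blue lid, 51 mm wide, 59 mm high, loose behind the rail. Origin under its centre. To be left alone.
- cuvette_box: Small black box, 47 x 58 x 28 mm, loose in front of the rail's +y end. Origin under its centre. To be left alone.
- blue_cap_bottle: Glass bottle with blue cap, 56 mm wide, 105 mm high, loose to the right of the rail. Origin under its centre. To be left alone.

How it is judged:
By the outcome, as a careful person would: the job done as asked, in the order asked, and still so for the second after the job is handed in, with the robot touching nothing.
It also fails if it takes over 54 s, if anything falls off the work surface, if the arm or the gripper's body presses on something with over 40 N, if the wrist force passes 120 N, or if a joint passes its speed limit or range.

## Working session

There is one attempt and no reset: what is moved stays moved. The work goes in short steps, each a Python script; the robot and the scene stay as the last script left them, time stands still between calls to the robot, and variables do not carry over. Pictures are saved under pics/ and viewed, about 8 in all and at most 12, crops included, and the job is handed in when it is done.

```bash
mkdir -p pics; ls; python3 - <<'E'
from station import ctrl
import cv2,numpy as np
for n in("scene","top"):
    s=ctrl.snapshot(n); cv2.imwrite(f"pics/{n}0.png",s["color"][:,:,::-1])
    print(n,s["K"].tolist(),s["k1"],np.round(s["extrinsics"],4).tolist())
st=ctrl.read_state();print(st, ctrl.grip_point_offset)
E
python3 -c "
import cv2,numpy as np
a=[cv2.resize(cv2.imread(f'pics/{n}0.png'),(800,600),interpolation=cv2.INTER_CUBIC) for n in('scene','top')]
cv2.imwrite('pics/s.png',a[0]);cv2.imwrite('pics/t.png',a[1])"
```

```text
pics
scene [[448.65770174996067, 0.0, 250.16537780099802], [0.0, 448.65770174996067, 180.8896952864997], [0.0, 0.0, 1.0]] -0.08785684547750912 [[0.8167, -0.5766, 0.0239, -450.3829], [0.2422, 0.38, 0.8927, -164.248], [-0.5238, -0.7233, 0.45, -1141.5449], [0.0, 0.0, 0.0, 1.0]]
top [[469.1544687806806, 0.0, 251.58642530723057], [0.0, 469.1544687806806, 193.88970131662617], [0.0, 0.0, 1.0]] -0.14188863813946417 [[0.012, -0.9999, -0.0032, -59.9903], [0.993, 0.0115, 0.118, -505.7976], [-0.1179, -0.0045, 0.993, -1259.3201], [0.0, 0.0, 0.0, 1.0]]
{'t': 0.1, 'joints': array([ 1.17018659,  0.5764287 ,  0.02483078,  1.43781205, -0.01497825,
        1.12901765, -0.05650957]), 'joint_velocities': array([ 0.00019337, -0.00203336, -0.00051435, -0.0032498 ,  0.00017938,
       -0.00182833,  0.00086923]), 'joint_efforts': array([ 6.08095463e-03, -7.67299891e+01,  2.25797161e+00, -2.86601079e+01,
        1.59389398e-02,  8.64980015e-03, -2.98187740e-05]), 'eef_pos': array([ 210.1703353 , -641.01965199,  230.54574456]), 'tcp_rot': array([ 8.09808600e-01, -5.86693687e-01, -6.23945795e-04, -3.99152704e-04]), 'contact_force': array([-0.29346806,  0.00101435,  0.4696896 ]), 'ft_torque': array([ 0.01986119, -0.00992921,  0.00088106]), 'finger_gap': 85.57185646573227} 18.700000000000003
```

View pics/s.png

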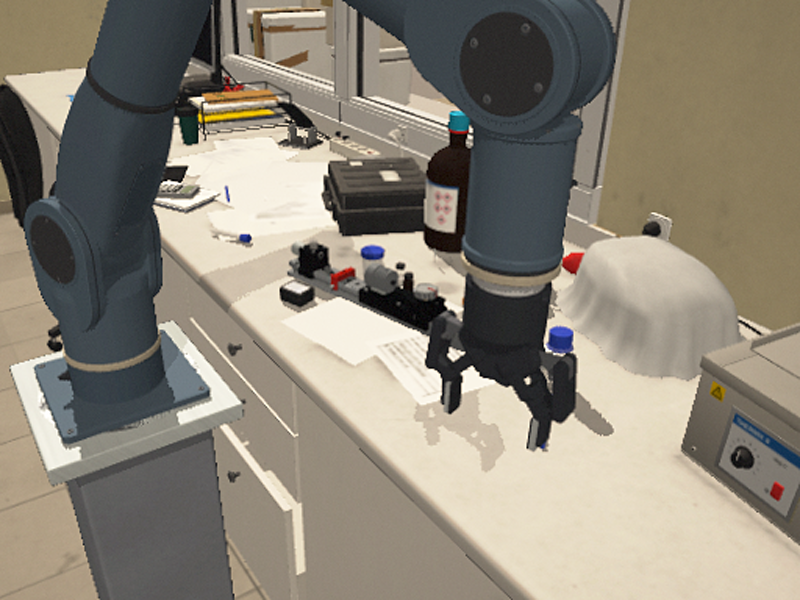

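View pics/t.png

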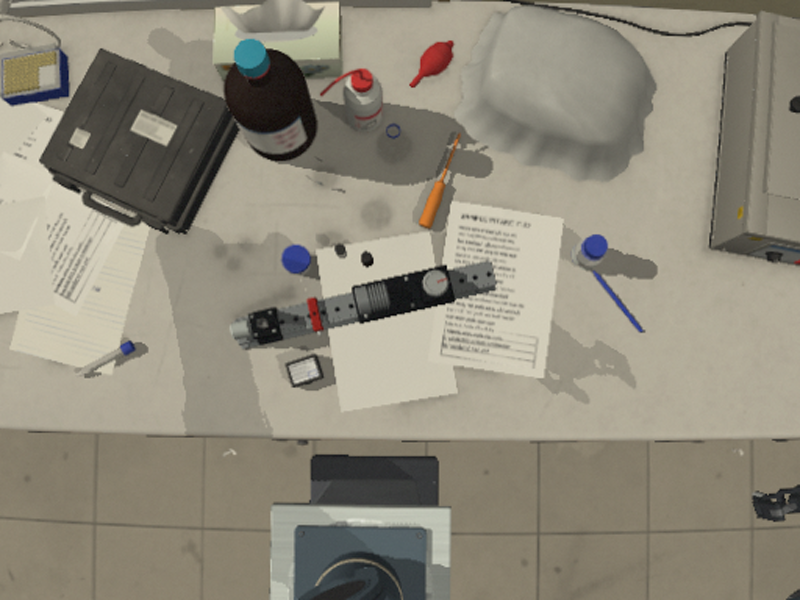

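The scene view has the rail partly hidden by the arm. In the top view (800x600), the screw head is at about (435,283), the red stop at (315,315), the rail's -y end at (495,276) and its +y end near (240,333). The loose items are clear of the screw. I'll locate these, then look from close up with the wrist camera.

```bash
cat > h.py <<'E'
from station import ctrl
import cv2,numpy as np
from scipy.spatial.transform import Rotation as R
def cam(s,pose=None):
    """camera->world 4x4"""
    if "extrinsics" in s: return np.linalg.inv(s["extrinsics"])
    p,q=pose; T=np.eye(4);T[:3,:3]=R.from_quat(q).as_matrix();T[:3,3]=p
    return T@s["mount"]
def px2w(uv,z,s,C):
    u=cv2.undistortPoints(np.array([[uv]],float),s["K"],np.array([s["k1"],0,0,0.]))[0,0]
    d=C[:3,:3]@np.array([u[0],-u[1],-1]); o=C[:3,3]
    return o+d*(z-o[2])/d[2]
def w2px(P,s,C):
    c=np.linalg.inv(C)@np.append(P,1); v=np.array([c[0],-c[1],-c[2]])
    return cv2.projectPoints(v[None],np.zeros(3),np.zeros(3),s["K"],np.array([s["k1"],0,0,0.]))[0][0,0]
def down(yaw): # tool x at world yaw, z down
    return (R.from_euler('z',yaw)*R.from_euler('x',np.pi)).as_quat()
def wrist(name):
    st=ctrl.read_state(); s=ctrl.snapshot("wrist"); C=cam(s,(st["eef_pos"],st["tcp_rot"]))
    np.savez(f"pics/{name}.npz",C=C,K=s["K"],k1=s["k1"])
    cv2.imwrite(f"pics/{name}.png",cv2.resize(s["color"][:,:,::-1],(800,600),interpolation=cv2.INTER_CUBIC))
    return s,C
E
python3 - <<'E'
from h import *
s=ctrl.snapshot("top");C=cam(s)
k=512/800
for n,uv,z in(("head",(435,283),84),("railR",(495,276),30),("stop",(316,315),44),("holder",(264,325),72),("bottle",(594,243),105),("pot",(295,259),59),("vial",(366,259),50)):
    print(n,px2w((uv[0]*k,uv[1]*k),z,s,C).round(1))
print(ctrl.snapshot("wrist")["mount"].round(3).tolist())
h=px2w((435*k,283*k),84,s,C);r=px2w((495*k,276*k),30,s,C);
ho=px2w((264*k,325*k),72,s,C)
d=(ho-h)[:2];yaw=np.arctan2(d[1],d[0]);print("rail yaw",yaw)
for dy in (0,np.pi,np.pi/2,-np.pi/2):
    print(dy,ctrl.inverse_kinematics([h[0],h[1],70],down(yaw+dy)))
E
```

```text
head [ 534.8 -124.7   84. ]
railR [ 556.6 -233.9   30. ]
stop [482.1  79.7  44. ]
holder [461.1 165.2  72. ]
bottle [ 603.5 -392.7  105. ]
pot [577.9 117.1  59. ]
vial [580.7  -5.9  50. ]
[[1.0, 0.0, -0.0, -0.708], [0.0, -0.962, -0.273, -68.7], [-0.0, 0.273, -0.962, -141.107], [0.0, 0.0, 0.0, 1.0]]
rail yaw 1.8198005220277296
0 [ 0.58235632  0.66472789 -0.67999085  1.93730276  0.60331366  0.75269924
  1.36940622]
3.141592653589793 [ 0.17562774  0.58975299 -0.04816979  1.95222516  0.04739847  0.60067467
 -1.22531775]
1.5707963267948966 [-0.08296516  0.62176659  0.34895555  1.96168465 -0.35154528  0.61671377
 -2.39726349]
-1.5707963267948966 [ 0.40956191  0.61185665 -0.40282194  1.94352788  0.3762489   0.65961826
  0.02033866]
```

```bash
python3 - <<'E'
from h import *
yaw=1.82; e=np.array([np.cos(yaw),np.sin(yaw),0])
h=np.array([535,-125,0])
ctrl.close_gripper(20)
ctrl.reach(h-60*e+[0,0,190],down(yaw-np.pi/2)); ctrl.dwell(.3)
st=ctrl.read_state();print(st["t"],st["eef_pos"],st["contact_force"],st["finger_gap"])
s,C=wrist("w1")
print((w2px(np.array([535,-125,84.]),s,C)*800/512).round())
E
```

```text
3.325 [ 549.70434934 -183.55961529  189.99444362] [-0.10291155  0.12925238 -0.35036434] 0.2188450638446586
[405. 185.]
```

View pics/w1.png

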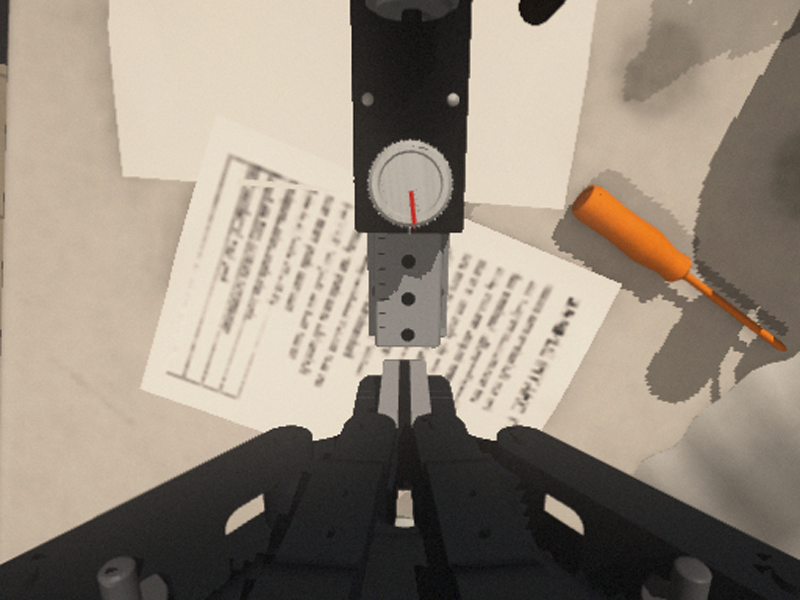

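The wrist picture shows the head centred at (411,184) with its red line pointing toward the rail's -y, to (415,224), so the start angle is about 0.1 rad. The shut fingertips are at (405,365), and the rail holes are at (408,262) and (408,335).

```bash
cat >> h.py <<'E'
class Sv(dict): pass
def redang(s,C,c,turns=0.):
    """(angle from rail -y, ccw, n pixels) of the red line on the head top about axis c"""
    z=84+2*turns; im=s["color"].astype(int)
    m=(im[...,0]>130)&(im[...,1]<90)&(im[...,2]<90)
    P=[px2w((u,v),z,s,C)[:2]-c for v,u in zip(*np.nonzero(m))]
    P=np.array([p for p in P if 3<np.hypot(*p)<22.5]).reshape(-1,2)
    if len(P)<6: return None,len(P)
    q=P.mean(0)
    return np.arctan2(q@EX,-(q@EY)),len(P)
E
python3 - <<'E'
from h import *
d=np.load("pics/w1.npz");s=dict(K=d["K"],k1=float(d["k1"]));C=d["C"];k=512/800
h=px2w((411*k,184*k),83,s,C);a=px2w((408*k,262*k),30,s,C);b=px2w((408*k,335*k),30,s,C)
l=px2w((369*k,184*k),80,s,C);r=px2w((453*k,184*k),80,s,C)
e=(h-b)[:2];e2=(a-b)[:2]
print(h,a,b,"diam",np.linalg.norm(l-r),"yaw",np.arctan2(e[1],e[0]),np.arctan2(e2[1],e2[0]))
bl=px2w((382*k,365*k),190,s,C);br=px2w((430*k,365*k),190,s,C);print("tip width",bl,br)
# block rear edge corners, z 62
print([px2w((x*k,y*k),62,s,C).round(1) for x,y in((356,231),(464,233))])
E
```

```text
[ 537.66742249 -124.07714743   83.        ] [ 549.18767377 -173.30723152   30.        ] [ 561.47028198 -221.32305343   30.        ] diam 42.87188439606537 yaw 1.8108464091249725 1.821229466408136
tip width [ 540.127604   -177.11677601  190.        ] [ 554.96676231 -173.36246209  190.        ]
[array([ 514.6, -157.2,   62. ]), array([ 573.7, -143.4,   62. ])]
```

```bash
cat >> h.py <<'E'
YAW=1.812; EY=np.array([np.cos(YAW),np.sin(YAW)]); EX=np.array([EY[1],-EY[0]])
AX=np.array([537.6,-123.7]); Q=down(YAW-np.pi/2)
def W(x,y,z): return np.append(AX+x*EX+y*EY,z)          # rail-aligned, about the screw axis
def loc():
    st=ctrl.read_state(); p=st["eef_pos"][:2]-AX; f=st["contact_force"]
    return np.array([p@EX,p@EY,st["eef_pos"][2]]),np.array([f[:2]@EX,f[:2]@EY,f[2]]),st["t"]
E
python3 - <<'E'
from h import *
ctrl.move_straight(W(0,-52,150),Q,200)
ctrl.move_straight(W(0,-48,72),Q,120); ctrl.dwell(.2)
print(*loc())
print(ctrl.move_straight(W(0,-28,72),Q,20,f_stop=2.5)); ctrl.dwell(.1)
p,f,t=loc();print(p,f,t)
for d in(.3,.6):
    ctrl.move_straight(W(0,p[1]+d,72),Q,20);ctrl.dwell(.1);print(*loc())
s,C=wrist("w2");print(redang(s,C,AX))
E
```

```text
[  0.40410841 -48.31614199  72.81638903] [ 0.37289021 -0.0849842   0.29011441] 4.7333
True
[ -0.11911821 -33.30361027  71.72006367] [ 0.15351958 -1.95088513  1.79474736] 5.5667
[ -0.10317283 -33.12110283  71.87481702] [-0.17962979 -2.28185717 -0.48293003] 5.9167
[ -0.07712721 -32.90152764  71.95724968] [ 0.07259585 -3.28612907 -0.21624486] 6.2667
(np.float64(0.04873043331325319), 158)
```

View pics/w2.png

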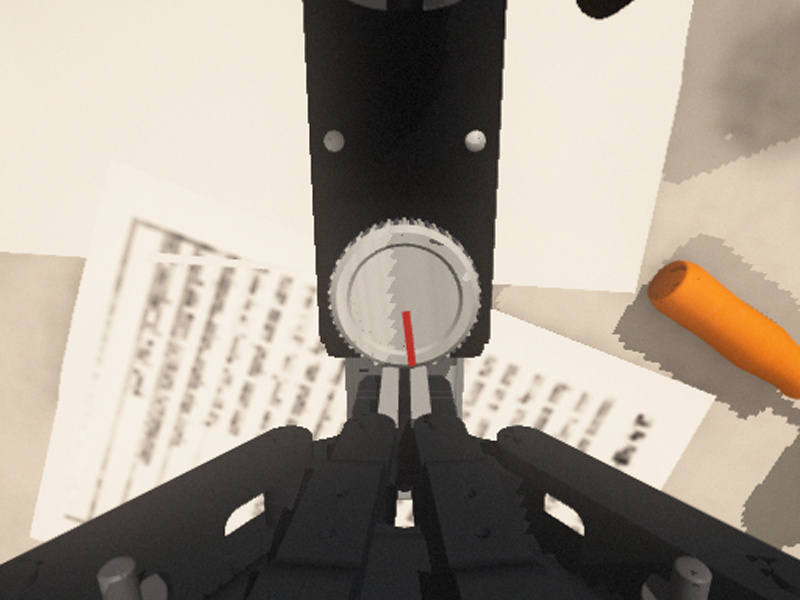

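The fingertip touches at y = -33 mm, exactly 22 + 11, so the axis estimate is good. The line runs from (405,311) to (412,366). Next I'll orbit with force feedback.

```bash
cat >> h.py <<'E'
import json
HY=11.;RH=22.
def path(s,hx,r):
    """centre of tool (rail axes about screw) and outward normal, s mm along orbit from (0,-y), ccw; s measured with r=RH"""
    segs=[("l",hx),("c",RH*np.pi/2),("l",2*HY),("c",RH*np.pi/2),("l",2*hx),("c",RH*np.pi/2),("l",2*HY),("c",RH*np.pi/2),("l",hx)]
    s=s%sum(l for _,l in segs); a=-np.pi/2; off=np.array([0.,-HY])
    for k,l in segs:
        u=min(s,l)
        if k=="l": off=off+u*np.array([-np.sin(a),np.cos(a)])
        else: a+=u/RH
        if s<=l: break
        s-=l
    n=np.array([np.cos(a),np.sin(a)]); return off+r*n,n
def orbit(s0,L,d,z,hx=8.,N0=5.,step=5.,feed=30,th=0.,every=2,until=None,cap=14.):
    s=s0
    i=0
    while s<s0+L-1e-6:
        s=min(s+step,s0+L); p,n=path(s,hx,RH-d)
        ctrl.move_straight(W(*p,z+2*th/6.283),Q,feed)
        q,f,t=loc(); N=f[:2]@n; T=f[:2]@np.array([-n[1],n[0]])
        if N>cap: print("cap",s,N); break
        d+=np.clip(.12*(N0-N),-.8,.4); i+=1; m=""
        if i%every==0:
            st=ctrl.read_state();im=ctrl.snapshot("wrist");C=cam(im,(st["eef_pos"],st["tcp_rot"]))
            a,k=redang(im,C,AX,th/6.283)
            if a is not None and k>25:
                da=(a-th+np.pi)%(2*np.pi)-np.pi
                if abs(da)<1.6: th+=da; m=f"th={th:.2f} ({k})"
                else: m=f"?{a:.2f} ({k})"
            else: m=f"lost {k}"
        print(f"t{t:.1f} s{s:.0f} p{q.round(1)} N{N:.1f} T{T:.1f} fz{f[2]:.1f} d{d:.2f} {m}")
        if until and th>until: break
    json.dump(dict(s=s,d=d,th=th),open("orb.json","w")); return s,d,th
E
python3 - <<'E'
from h import *
orbit(0,50,.6,71.5)
E
```

```text
t6.6 s5 p[  5.5 -32.7  71.7] N5.2 T0.4 fz3.2 d0.58 
t7.0 s10 p[ 10.4 -32.3  71.6] N4.2 T0.6 fz3.1 d0.68 th=0.57 (178)
t7.3 s15 p[ 15.1 -30.9  71.7] N3.9 T-0.1 fz1.8 d0.81 
t7.6 s20 p[ 19.4 -28.5  71.6] N2.0 T0.2 fz2.9 d1.17 th=1.09 (189)
t8.0 s25 p[ 22.8 -25.9  71.8] N3.1 T-0.2 fz0.3 d1.40 
t8.3 s30 p[ 26.2 -22.5  72. ] N5.0 T-2.6 fz-1.6 d1.40 th=1.57 (192)
t8.6 s35 p[ 28.8 -18.2  72.3] N5.8 T-2.2 fz-0.7 d1.30 
t8.9 s40 p[ 31.  -13.5  72.6] N8.0 T-4.0 fz-1.7 d0.94 th=2.08 (168)
t9.3 s45 p[32.3 -8.  72.8] N9.5 T-2.3 fz-3.1 d0.40 
t9.6 s50 p[33.  -2.4 72.8] N9.5 T-1.8 fz-3.1 d-0.14 th=2.71 (150)
```

```bash
sed -i 's/\.12\*(N0-N)/.15*(N0-N)/' h.py; python3 - <<'E'
from h import *
o=json.load(open("orb.json"))
orbit(o["s"]+1,64,o["d"]+.6,71.5,hx=9.,th=o["th"],N0=4.5)
wrist("w3")
E
```

```text
t10.0 s56 p[33.3  2.8 72.8] N8.5 T-0.9 fz-2.4 d-0.13 
t10.3 s61 p[33.2  8.  72.6] N7.8 T0.5 fz-2.3 d-0.64 th=3.18 (156)
t10.7 s66 p[32.3 12.6 72.5] N5.0 T1.3 fz-1.5 d-0.71 
t11.0 s71 p[30.8 16.8 72.4] N2.2 T0.8 fz-1.9 d-0.37 th=3.83 (67)
t11.4 s76 p[28.3 21.3 72.7] N1.3 T-0.1 fz0.3 d0.03 
t11.7 s81 p[25.2 25.2 72.6] N-0.3 T0.1 fz-0.4 d0.43 lost 0
t12.1 s86 p[21.7 28.4 72.7] N0.4 T0.5 fz0.0 d0.83 
t12.4 s91 p[17.3 30.4 72.7] N0.9 T0.5 fz-0.1 d1.23 lost 0
t12.7 s96 p[12.6 31.5 72.7] N0.4 T0.3 fz0.3 d1.63 
t13.0 s101 p[ 8.1 31.8 72.8] N2.7 T-0.3 fz1.2 d1.90 lost 0
t13.4 s106 p[ 2.9 31.5 72.8] N4.7 T0.4 fz2.5 d1.88 
t13.7 s111 p[-2.  31.3 72.8] N5.0 T0.7 fz2.4 d1.80 lost 0
t14.1 s115 p[-6.  31.2 72.7] N5.0 T-0.6 fz4.2 d1.73
```

```bash
sed -i 's/^HY=11./AX=AX-.7*EY;HY=10.4/' h.py; python3 - <<'E'
from h import *
p,f,t=loc();print(p,f)
# s on new path (hx=9): find closest
ss=np.arange(90,140,.5);s=ss[np.argmin([np.linalg.norm(path(x,9.,RH)[0]-p[:2]) for x in ss])];print(s)
orbit(s,60,RH+HY-path(s,9.,RH)[0][1]+.9,71.5,hx=9.,th=4.8,N0=4.5)
E
```

```text
[-5.93973602 31.92304679 72.73563644] [-0.35796258  4.87065947  3.64651457]
114.0
t14.4 s119 p[-11.5  31.3  72.9] N4.2 T-0.0 fz1.5 d0.94 
t14.7 s124 p[-16.2  29.9  72.9] N2.7 T-0.1 fz1.3 d1.22 lost 1
t15.1 s129 p[-20.3  27.6  73. ] N0.3 T0.9 fz0.9 d1.62 
t15.4 s134 p[-23.6  25.   73. ] N2.0 T-0.4 fz1.0 d1.99 lost 0
t15.8 s139 p[-26.6  21.3  72.9] N4.3 T-1.1 fz3.1 d2.03 
t16.1 s144 p[-29.2  17.3  72.7] N5.8 T-2.7 fz1.1 d1.84 lost 0
t16.4 s149 p[-31.5  12.8  72.6] N8.5 T-3.7 fz3.7 d1.24 
t16.7 s154 p[-32.9   7.5  72.6] N9.4 T-3.1 fz6.4 d0.51 lost 0
t17.1 s159 p[-33.6   1.9  72.7] N8.7 T-1.1 fz7.3 d-0.12 
t17.4 s164 p[-33.8  -3.2  72.7] N8.6 T-0.1 fz5.9 d-0.73 ?0.82 (147)
t17.8 s169 p[-33.8  -8.3  72.8] N6.4 T0.3 fz2.8 d-1.02 
t18.1 s174 p[-32.9 -13.1  72.9] N5.5 T1.6 fz1.5 d-1.18 ?1.45 (180)
```

```bash
python3 - <<'E'
from h import *
p,f,t=loc();hx=11.2
ss=np.arange(130,230,.5);D=[np.linalg.norm(path(x,hx,RH-.6)[0]-p[:2]) for x in ss];s=ss[np.argmin(D)];print(p,s,min(D))
orbit(s,85,.7,72,hx=hx,th=7.73,N0=4.5,until=12.0)
E
```

```text
[-32.8450737  -12.95981267  72.87461781] 181.5 0.3976383280239505
t18.5 s186 p[-30.9 -17.8  74.5] N2.4 T-0.6 fz-1.1 d1.02 
t18.8 s192 p[-28.2 -22.   74.6] N0.9 T-0.6 fz0.8 d1.42 th=8.11 (185)
t19.1 s196 p[-25.1 -25.4  74.6] N0.3 T-0.1 fz-0.1 d1.82 
t19.4 s202 p[-21.1 -27.8  74.6] N0.4 T1.5 fz-0.5 d2.22 th=8.20 (186)
t19.8 s206 p[-17.5 -29.7  74.6] N3.7 T-1.4 fz1.4 d2.33 
t20.1 s212 p[-12.9 -31.   74.7] N4.4 T-2.1 fz1.3 d2.35 th=8.65 (195)
t20.4 s216 p[ -7.7 -31.4  75. ] N6.1 T-1.7 fz0.7 d2.11 
t20.8 s222 p[ -2.4 -31.7  75. ] N6.4 T0.4 fz0.1 d1.83 th=9.19 (198)
t21.1 s226 p[  2.6 -31.7  75.1] N5.7 T-0.7 fz-0.4 d1.65 
t21.4 s232 p[  7.6 -31.6  75.2] N5.6 T0.1 fz1.2 d1.49 th=9.60 (184)
t21.8 s236 p[ 12.4 -30.9  75.2] N2.7 T0.2 fz-0.8 d1.76 
t22.1 s242 p[ 16.8 -29.5  75.1] N2.4 T0.2 fz1.8 d2.08 th=10.01 (191)
t22.5 s246 p[ 20.8 -27.3  75.1] N0.8 T1.2 fz0.2 d2.48 
t22.8 s252 p[ 24.1 -25.1  75.1] N0.2 T-1.3 fz-0.3 d2.88 th=10.07 (190)
t23.1 s256 p[ 27.2 -21.7  75.4] N2.3 T-1.3 fz-1.0 d3.20 
t23.4 s262 p[ 29.1 -17.7  75.4] N3.5 T-2.4 fz-1.1 d3.35 th=10.42 (182)
t23.8 s266 p[ 30.6 -13.7  75.6] N5.2 T-3.2 fz-0.3 d3.25
```

```bash
python3 - <<'E'
from h import *
p,f,t=loc();hx=11.2
orbit(266.5,27,3.2,72,hx=hx,th=10.5,N0=4.5,every=1,until=12.3)
E
```

```text
t24.1 s272 p[31.9 -9.2 75.8] N7.8 T-2.3 fz-1.5 d2.70 th=10.75 (172)
t24.4 s276 p[32.9 -3.6 76. ] N8.6 T-1.2 fz-1.3 d2.09 th=11.05 (162)
t24.8 s282 p[33.3  1.8 75.9] N7.8 T-0.0 fz-2.5 d1.60 th=11.31 (151)
t25.2 s286 p[33.4  6.9 75.9] N6.6 T-0.4 fz-0.8 d1.28 lost 0
t25.5 s292 p[32.8 11.8 75.7] N5.6 T0.3 fz-2.2 d1.12 lost 0
t25.8 s294 p[32.5 13.2 75.7] N5.0 T0.5 fz-0.7 d1.04 lost 0
```

```bash
python3 - <<'E'
from h import *
ctrl.move_straight(W(42,13,77),Q,100)
ctrl.move_straight(W(42,-16,77),Q,120)
s,C=wrist("w4");print(redang(s,C,AX,1.9),loc())
E
```

```text
(np.float64(-0.49985321591919407), 139) (array([ 41.55574046, -15.67056874,  76.85718013]), array([-0.04035669,  0.18359554,  0.18217095]), 26.5667)
```

View pics/w4.png

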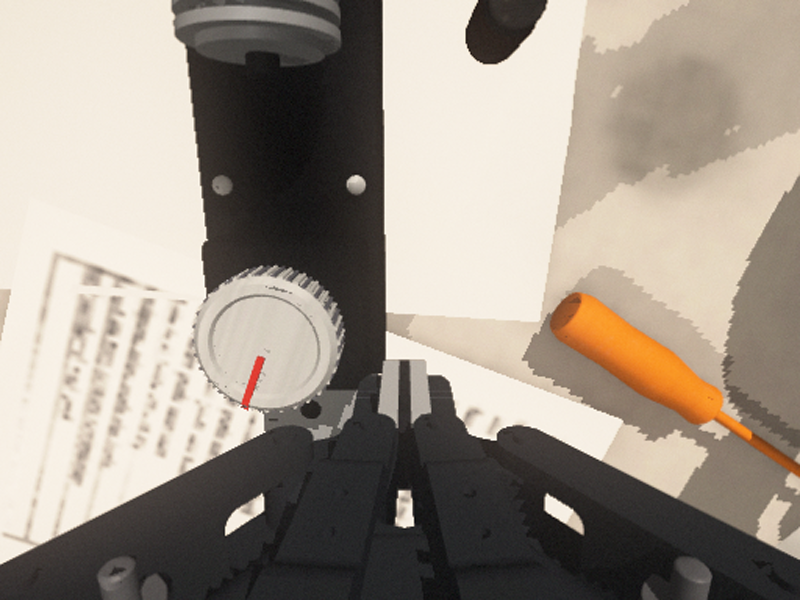

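The line runs from (262,357) to (246,407), centre (268,338), so about 0.3 rad of the second turn is left. A short stroke on the +x side will finish it.

```bash
cat >> h.py <<'E'
def redslope(s,C,z):
    im=s["color"].astype(int); m=(im[...,0]>130)&(im[...,1]<90)&(im[...,2]<90)
    P=np.array([px2w((u,v),z,s,C)[:2]-AX for v,u in zip(*np.nonzero(m))]); P=P[np.hypot(*P.T)<24]
    d=np.linalg.svd(P-P.mean(0))[2][0]; d=d if d@P.mean(0)>0 else -d
    return np.arctan2(d@EX,-(d@EY)),len(P)
E
python3 - <<'E'
from h import *
S=ctrl.snapshot("wrist");st=ctrl.read_state();a,n=redslope(S,cam(S,(st["eef_pos"],st["tcp_rot"])),88);print("slope",a,n)
ctrl.move_straight(W(37,-5,76),Q,100); ctrl.dwell(.1)
print(ctrl.move_straight(W(30,-5,76),Q,20,f_stop=3)); p,f,t=loc();print(p,f)
x=p[0]-.7
ctrl.move_straight(W(x,-5,76),Q,20);print(*loc())
L=-a*22
ctrl.move_straight(W(x-.2,-5+L,76),Q,20);print(*loc())
ctrl.move_straight(W(42,-5+L,77),Q,80)
ctrl.move_straight(W(42,-30,90),Q,120)
s,C=wrist("w5");print(redslope(s,C,88),loc()[2])
E
```

```text
slope -0.38802851132109895 154
True
[34.33102189 -5.143287   76.17906665] [ 3.27309076 -1.07442571  0.76406038]
[34.20047414 -5.04823186 76.06393039] [ 4.01368489 -0.77666235  0.19016986] 27.5333
[33.99569654  3.71453565 76.16186944] [ 5.99191491 -0.43201755  1.33796391] 28.1083
(np.float64(0.03100080206712072), 154) 28.8667
```

View pics/w5.png

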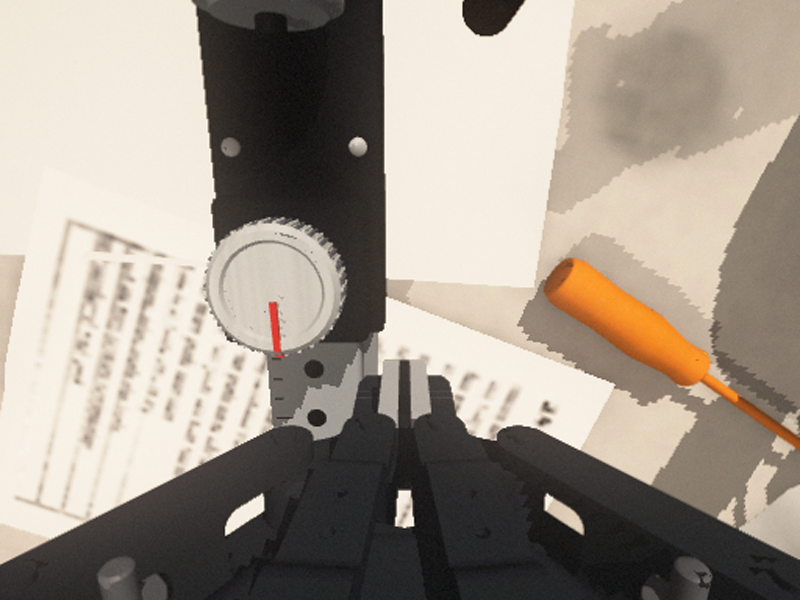

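The red line points at rail -y again, from (273,303) to (279,357), so the screw is at about 12.6 rad, two turns. Next is the push.

```bash
python3 - <<'E'
from h import *
ctrl.move_straight(W(42,-58,95),Q,150)
ctrl.move_straight(W(0,-55,90),Q,150)
ctrl.move_straight(W(0,-50,49),Q,100); ctrl.dwell(.1);print(*loc())
print(ctrl.move_straight(W(0,-30,49),Q,25,f_stop=2.5),*loc())
y=loc()[0][1]
for k in range(5):
    r=ctrl.move_straight(W(0,y+8*(k+1),49),Q,25,f_stop=11);print(r,*loc())
    if r:break
wrist("w6")
E
```

```text
[  0.60032052 -50.17668039  49.56259748] [ 0.32181857  0.09036754 -0.60634897] 30.3083
True [ -0.18292449 -36.77065033  48.86897275] [-0.45569139  0.0683717  -0.49162294] 30.8667
False [ -0.45871171 -28.98395996  48.76965543] [-0.94617365 -3.24224337 -2.72607565] 31.3667
False [ -0.07157264 -20.50890154  49.01432667] [-1.08236101 -1.49432338 -0.35693904] 31.8333
False [ 3.30661696e-02 -1.26013023e+01  4.90621883e+01] [-0.47305724 -2.36924976 -0.75810518] 32.3
False [ 2.32948894e-02 -4.57597080e+00  4.90351189e+01] [-0.73604237 -2.30229866 -0.8755269 ] 32.7667
False [2.31163055e-02 3.43708066e+00 4.90247813e+01] [-1.87006274 -2.44628854  0.32442206] 33.2333
```

View pics/w6.png

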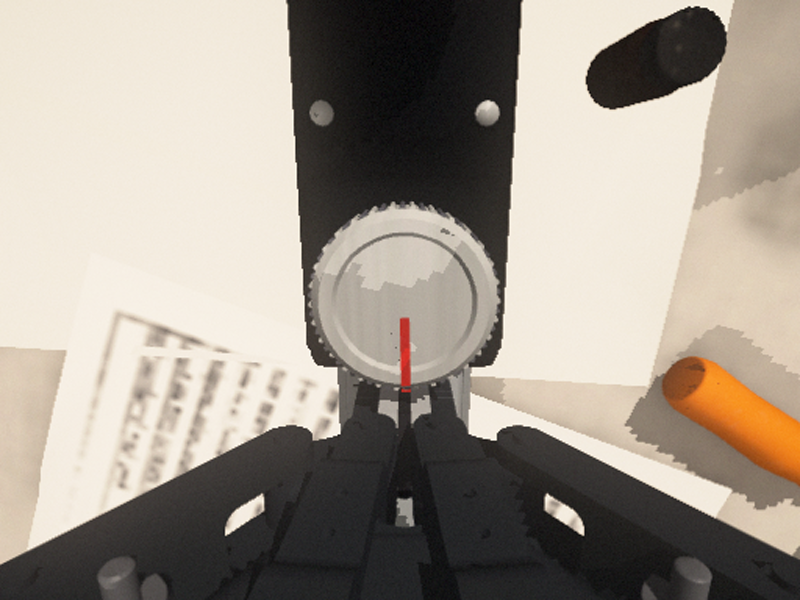

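The carriage has slid about 40 mm freely, and the red line still points straight back, (405,320) to (406,390). I'll go on slowly to the stop.

```bash
python3 - <<'E'
from h import *
y=3.6
for k in range(16):
    y+=6; r=ctrl.move_straight(W(0,y,49),Q,18,f_stop=7);p,f,t=loc();print(r,p.round(1),f.round(1),round(t,1))
    if r or f[1]<-7:break
    if t>43:break
s=ctrl.snapshot("top");cv2.imwrite("pics/top2.png",cv2.resize(s["color"][140:260,130:330,::-1],(800,480),interpolation=cv2.INTER_CUBIC))
E
```

```text
False [ 0.1  9.5 49. ] [-0.7 -3.5  0.7] 33.8
False [ 0.  15.7 49. ] [-1.3 -2.5  1.2] 34.3
False [ 0.1 21.8 49. ] [-0.6 -2.3  1.1] 34.8
True [-0.2 25.6 48.8] [ 0.2 -1.3  1.7] 35.1
```

View pics/top2.png

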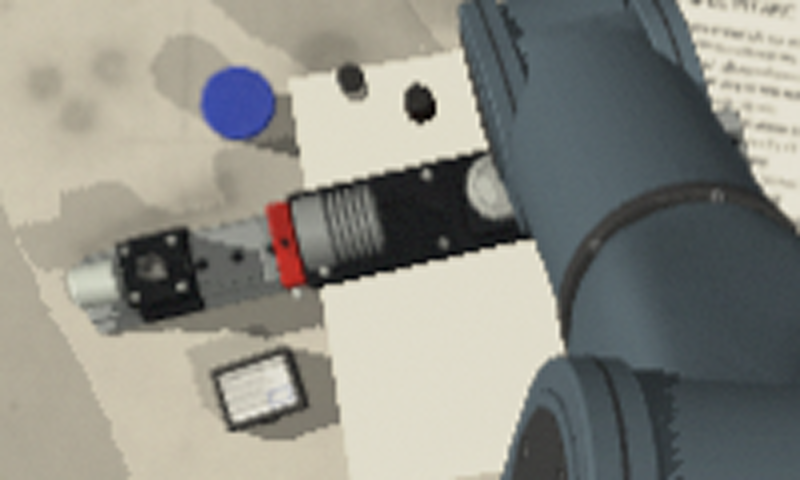

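The carriage appears to meet the red stop at (290,240), after about 63 mm of travel. I'll press gently once more to confirm, then back off.

```bash
python3 - <<'E'
from h import *
y=loc()[0][1]
for k in range(4):
    r=ctrl.move_straight(W(0,y+1.2*(k+1),49),Q,8,f_stop=9);ctrl.dwell(.1);p,f,t=loc();print(r,p.round(2),f.round(1),round(t,1))
    if r or f[1]<-8:break
y=p[1]
ctrl.move_straight(W(0,y-15,50),Q,60)
ctrl.move_straight(W(0,y-20,130),Q,150)
s,C=wrist("w7")
A=AX+EY*(y+38.4); globals()["AX"]=A; import h; h.AX=A
print(redslope(s,C,88))
ctrl.move_straight(np.append(A-150*EY,220),Q,200); ctrl.dwell(.1)
s=ctrl.snapshot("top");cv2.imwrite("pics/top3.png",cv2.resize(s["color"][130:280,120:320,::-1],(800,600),interpolation=cv2.INTER_CUBIC));print(loc()[1:])
E
```

```text
False [-0.37 25.7  48.71] [ 0.3 -5.1 -2.5] 35.6
False [-0.39 25.73 48.76] [ -0.9 -10.   -3.7] 36.0
(np.float64(0.013859317777622778), 108)
(array([ 0.61123417,  0.37882573, -0.84385742]), 38.1667)
```

View pics/w7.png

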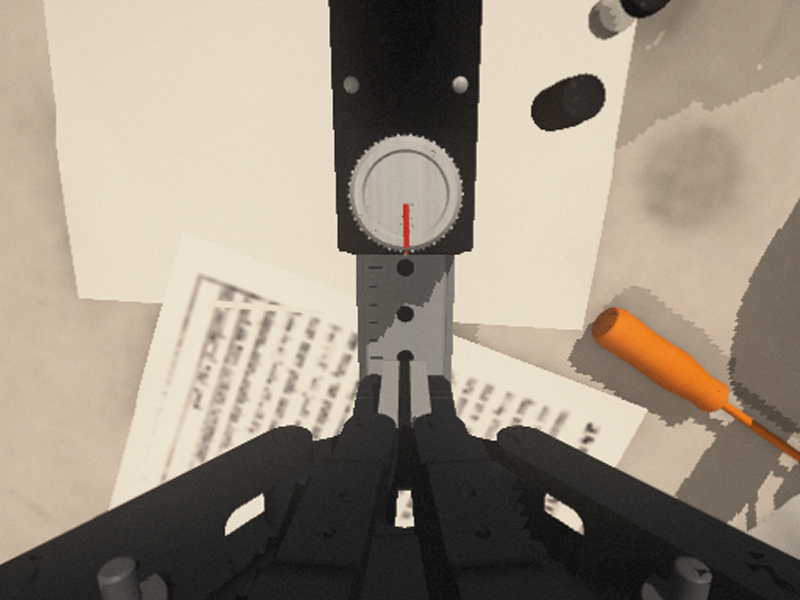

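View pics/top3.png

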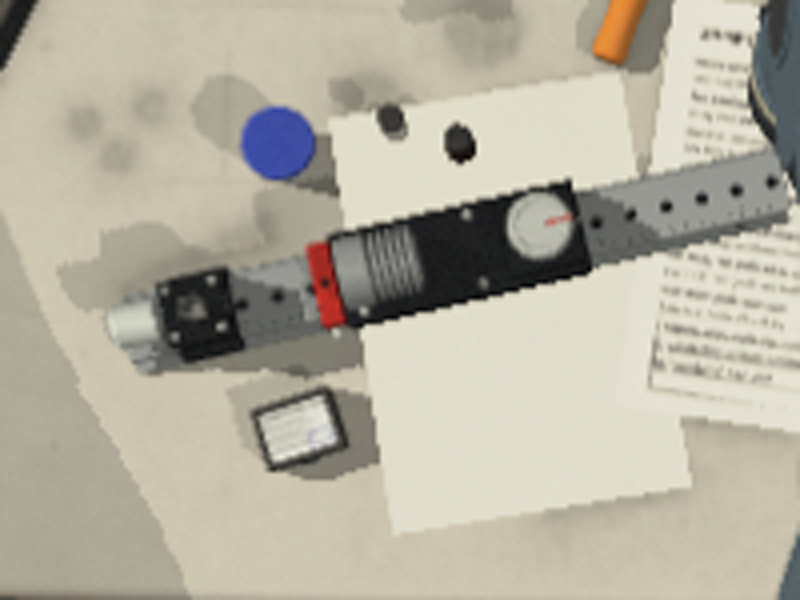

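The carriage nose touches the red stop at (330,283). The red line points straight back in both views ((406,205) to (406,250) in the wrist picture), and the loose items look unmoved. A second press to 10 N moved it only 0.03 mm, so it is resting on the stop.

```bash
python3 -c "
from station import ctrl
ctrl.job_done()"
```

```text
the job is handed in; nothing more can be done
```

The lamp carriage now rests against the red stop with its thumbscrew two turns loose. I handed the job in at about 38 s, inside the 54 s limit.

- **Screw:** I ran the shut fingertips round the knurled rim, anticlockwise, pressing with at most about 9.5 N. A short stroke on one side finished the second turn. The red line then read 12.6 rad by its slope, and 0.01–0.03 rad off straight back in later pictures.
- **Turn count:** The line was hidden while the finger was on the lamp side, and the finger slipped there for a stretch. I counted the full turns from the distance the fingertip travelled; the carriage sliding freely agrees with that count.
- **Push:** The carriage slid about 63 mm, at 25 mm/s and then 18 mm/s. It stopped with a force rise of at least 7 N. A gentle second press to 10 N moved it only 0.03 mm, so I took it as resting on the stop.
- **Last look:** The top picture shows the nose against the stop with no visible gap. The pot, vials and box are where they started, and the cuvette holder is untouched. The cuvette was too small to check in that picture, and the bottle was outside the last crop, but the arm's path stayed clear of both. The robot ended clear of everything.

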